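Portion hazelnuts into the tumbler through the shutter funnel

ROBOT

A 6-joint arm with a two-finger parallel gripper is mounted at the origin on a cart in front of the work surface, level with it; the furniture and walls round the work are solid. World frame = base frame: x ahead of the robot, y to its left, z up, the work surface at z = 0. Lengths are in m, angles in rad, forces in N, time in s.
With the tool pointing down it reaches from about 0.4 to 0.825 m from the base axis. Payload 7 kg.
Tool frame: the origin (TCP) lies on the centre line of the jaws, within the pads' length; the fingertips stand 14 mm ahead of it and the grasp point (between the pads) lies 5 mm behind it (tcp_to_tips is the distance from the TCP to the fingertips, in m); z points along the fingers, y is the line along which they close (so a half turn about z gives the same grasp; the last joint's range is limited). The gripper opens to 85 mm and grips with 20 to 120 N. Pads are 22 mm wide; open, the fingers measure 114 mm over their backs; the gripper's body (76 mm by 85 mm) begins 54 mm behind the grasp point. The pads swing forward as they close: fully open they stand 13 mm farther back than shut.
Start: joints at [1.446, 0.359, 0.012, 0, -1.224, -0.288], TCP at [0.271, 0.618, 0.245] pointing down, gripper open.
Joint ranges: [-3.07, 3.07], [-1.43, 2.12], [-1.02, 1.25], [-3.03, 1.67], [-3.05, -0], [-3.03, 3.03]. Speed limits (rad/s): [2.39, 2.39, 3.01, 3.14, 3.14, 3.14].

INTERFACE

Orientations are given as a unit quaternion [w, x, y, z].
In Python, from cell import * gives the robot as it stands.
- The arm moves only by the shell command python3 -m jog 'ROWS' [OPENING] [FORCE]. ROWS is JSON, a list that holds one entry, the list of rows, each a list of 6 numbers: the shift along the tool's x, y, z in m, then the turn, a rotation vector about the tool's x, y, z in rad. In form: [[[x, y, z, rx, ry, rz], ...]]. A call has exactly 10 rows; each row shifts and turns the commanded pose from where the row before left it, along the tool's axes as they then stand; what a row does not reach is not made up. A row lasts 1/10 s, in which the tool goes at most 50 mm and 8.59 degrees, less where a joint would pass 70% of its speed; a pose out of reach is approached as far as the arm can. A call with a gripper value outside its range is refused whole. OPENING is the finger opening in m, from 0 to 0.0854, set as the call begins (- or left out, the last holds). The fingers move at their own pace and stop on an object; FORCE is the grip in N (left out, the last holds). Time passes only in rows, so rows that do not move let the fingers close, or fill a call up. It gives the time, the measured TCP pose, the force, the opening and the grip force at its end, in the units of the state.
- get_state(): the state, without advancing time (a new reading comes with each control period).
- snapshot(name): name is "side" or "top" or "wrist"; returns a dict with "frame" (384x512x3 uint8, red, green, blue), "depth" (384x512 float32, m along the optical axis (not along the pixel's ray), 0 where there is no reading), "fx", "fy", "cx", "cy" (pixels), "extrinsics" (4x4, takes a point from world to camera coordinates). Camera axes: x right, y down, z forward; pixel columns grow to the right and rows downward; lengths in m; the calibration is good to about 2 mm. A picture is of the moment at which its call begins.
- hand_in(): hands the job in; it is judged then, once.
Trained networks look in the newest picture that a camera, given by its name, has taken for a name from the list of things; names that differ only in an ending like _2 or _b are one class to them, and where a whole thing is asked for, a point or a joint stands for the part that bears it (a point fixed in the world has none). Each returns a list of dicts, best first, with "score" (0 to 1); they miss things now and then, are a little off and sometimes report something else, mostly with a low value. They report only what shows in the picture. A call takes as long as a camera call.
- look_for(camera, thing): "uv" ([column, row] in pixels, amid what is visible of it).
- spot_point(camera, thing): "uv" ([column, row] in pixels: a listed point, or the origin of a listed thing).
The state is a dict: "time_s": time; "joints": joint angles; "joint_vel": joint speeds; "joint_torque": joint torques, N m; "position": TCP position; "tcp_rot": TCP orientation; "contact_force": force on the tool from outside, world axes, zero at the start; "wrist_torque": the same for the moment, N m; "finger_gap": finger opening in m; "gripper_force": force on a finger pad.
Only numpy, scipy, OpenCV 4.12 (cv2) and the standard library are available. Lean on these libraries where they do the work, as an engineer would, in place of code of your own. Each camera call takes 0.05 s, during which the arm holds its last target. There are 200 camera calls.

TASK

Serve the hazelnuts: with the scoop, take them from the bin and tip at least five of the six into the funnel while its shutter is shut, spilling none, then lay the scoop back in the bin. Then pull the shutter's tab out against its spring until the black line across the blade has just come out from under the top plate, so that the nuts drop into the tumbler below, and finish while still holding the shutter there. Leave the tumbler standing under the spout and the other things alone.

Things in the scene. Friction and masses are not known exactly. Their poses are not given: they have to be found in the camera images.
- bin: White plastic pantry bin with a low open front, fixed, 216 mm long, 85 mm wide. Origin under it; its x axis points from the low front wall (26 mm high, inner face at x = -100 mm) to the high back, y to the left. Inside: y = -39 to +39 mm, walls 3.5 mm; side walls rise from 30 mm high at x = -60 to 76 mm at x = 40 and stay so to the back wall (inner face x = 108 mm).
- bin_floor (a point): On the bin's inner floor, 4 mm above the bin's origin (the washer top). The floor is flat from x = -100 to +70 mm; from there a ramp inside climbs at 45 degrees to the back wall, reaching 42 mm at x = 108 mm.
- scoop: Aluminium scoop, 90 g, in the bin's front, lip to its back. Origin under the middle of its flat bottom; x to the lip, z up. Trough 69 mm wide at the lip, 61 mm behind, from its closed back at x = -42 mm (36 mm high) to the thin open lip at x = +44 mm; bottom 2 mm thick. Level handle behind: 16 mm wide (y), 14 mm high, x = -60 to -152 mm, its middle 57 mm above the underside.
- scoop_grip (a point): A good grip point inside the scoop's handle, 90 mm behind the scoop's origin and 57 mm above the underside; pinch across the 16 mm width from above, 60 N or so. From here to the lip: 134 mm forward, 57 mm down.
- scoop_load (a point): Middle of the scoop's trough, 12 mm above its underside: nuts within 55 mm of it count as in the scoop.
- nut0: Hazelnut in its shell, 16 mm across, 16.5 mm tall, 10 g; rolls; origin at its middle. Lies on the bin's floor ahead of the scoop's lip.
- nut1: Hazelnut in its shell, 16 mm across, 16.5 mm tall, 10 g; rolls; origin at its middle. Lies on the bin's floor ahead of the scoop's lip.
- nut2: Hazelnut in its shell, 16 mm across, 16.5 mm tall, 10 g; rolls; origin at its middle. Lies on the bin's floor ahead of the scoop's lip.
- nut3: Hazelnut in its shell, 16 mm across, 16.5 mm tall, 10 g; rolls; origin at its middle. Lies on the bin's floor ahead of the scoop's lip.
- nut4: Hazelnut in its shell, 16 mm across, 16.5 mm tall, 10 g; rolls; origin at its middle. Lies on the bin's floor ahead of the scoop's lip.
- nut5: Hazelnut in its shell, 16 mm across, 16.5 mm tall, 10 g; rolls; origin at its middle. Lies on the bin's floor ahead of the scoop's lip.
- stand: Metal portioning funnel on a fixed stand. Origin on the washer top below the funnel's axis; x points away from the pull tab to the column (x = 90 to 106 mm), y to the left. Base plate 116 mm wide, x = -77 to +113 mm, 6 mm thick. The funnel narrows to a 52 mm outlet at z = 84 mm, shut from below by the shutter; the spout below ends at z = 65 mm.
- funnel_mouth (a point): Centre of the funnel's round mouth, at rim height, 131 mm above the washer top; 112 mm wide inside. Round nuts roll off the scoop into it when the lip is tipped down about 25 to 35 degrees.
- funnel_well (a point): Point on the funnel's axis 98 mm above the washer top: nuts within 48 mm of it lie in the funnel.
- shutter (a joint): Travel of the sliding shutter in m: 0 = shut; grows as the tab is pulled along the stand's -x (towards the robot); end stop 0.074. A spring pulls it back (4.2 N shut, 11 N at the mark); let go, it snaps shut. At 0.056, the mark, the black line across the blade is just out from under the top plate's front edge, the blade's window is under the outlet and the nuts drop.
- pull_tab (a point): Middle of the shutter's upright black pull tab: 38 mm wide (along the stand's y), 12 mm thick (along x), 38 mm high, top 124 mm above the washer top. Shut, it stands 118 mm in front (-x) of the funnel's axis; it moves with the shutter. Pinch it from above across its width or thickness; the fingertips must stay over the blade, whose top is 26 mm below this point.
- tumbler: Low clear glass tumbler, 62 mm across, 56 mm high, 160 g, standing loose on the stand's base plate under the spout; its 56 mm mouth is narrower than the scoop. Origin under its middle.
- tumbler_mid (a point): Middle of the inside of the tumbler, 27 mm above its underside; nuts within 40 mm of it are in the tumbler.
- salt: Bystander: glass shaker, 44 mm across, 90 mm tall, behind the bin and the stand. Leave alone.
- pepper: Bystander: glass shaker, 44 mm across, 90 mm tall, behind the bin and the stand. Leave alone.
- lemon_a: Bystander: lemon, 72 mm long, lying near the left edge of the washer. Leave alone.

How it is judged:
On the way, in this order (a step that is already met when the one before it is completed fails the run):
1. the scoop carries nuts clear above the bin (height (world z) of scoop above 0.08 m and (distance between nut0 and scoop_load below 0.055 m or distance between nut1 and scoop_load below 0.055 m or distance between nut2 and scoop_load below 0.055 m or distance between nut3 and scoop_load below 0.055 m or distance between nut4 and scoop_load below 0.055 m or distance between nut5 and scoop_load below 0.055 m)), for 0.2 s.
2. five or more nuts lie in the funnel on the shut shutter (value of joint shutter below 0.008 m and (distance between each of nut0, nut1, nut2, nut3, nut4 and funnel_well below 0.048 m or distance between each of nut0, nut1, nut2, nut3, nut5 and funnel_well below 0.048 m or distance between each of nut0, nut1, nut2, nut4, nut5 and funnel_well below 0.048 m or distance between each of nut0, nut1, nut3, nut4, nut5 and funnel_well below 0.048 m or distance between each of nut0, nut2, nut3, nut4, nut5 and funnel_well below 0.048 m or distance between each of nut1, nut2, nut3, nut4, nut5 and funnel_well below 0.048 m)), for 0.2 s.
3. the scoop lies back in the bin, let go, the nuts still in the funnel (all of step 2 and x of scoop in the frame of bin between -0.115 and 0.07 m and y of scoop in the frame of bin between -0.03 and 0.03 m and height (world z) of scoop below 0.04 m and contact force between scoop and the fingers below 0.3 N and linear speed of scoop below 0.03 m/s), for 0.2 s.
At the end, for the whole second after the job is handed in: The gripper still holds the shutter's tab with the shutter pulled out to its mark (56 mm, within 6 mm), at least five nuts are in the tumbler, which stands upright under the spout (within 15 mm), the scoop lies let go in the bin, and any nut that is not in the tumbler is in the funnel or the bin (value of joint shutter between 0.05 and 0.062 m and contact force between stand and the fingers above 3 N and contact force between stand and scoop below 0.1 N and (distance between each of nut0, nut1, nut2, nut3, nut4 and tumbler_mid below 0.04 m or distance between each of nut0, nut1, nut2, nut3, nut5 and tumbler_mid below 0.04 m or distance between each of nut0, nut1, nut2, nut4, nut5 and tumbler_mid below 0.04 m or distance between each of nut0, nut1, nut3, nut4, nut5 and tumbler_mid below 0.04 m or distance between each of nut0, nut2, nut3, nut4, nut5 and tumbler_mid below 0.04 m or distance between each of nut1, nut2, nut3, nut4, nut5 and tumbler_mid below 0.04 m) and angle between tumbler's own z axis and vertical below 0.1 rad and horizontal distance between tumbler and funnel_well below 0.015 m and x of scoop in the frame of bin between -0.115 and 0.07 m and y of scoop in the frame of bin between -0.03 and 0.03 m and height (world z) of scoop below 0.04 m and contact force between scoop and the fingers below 0.3 N and linear speed of scoop below 0.03 m/s and (height (world z) of nut0 below 0.05 m or distance between nut0 and funnel_well below 0.048 m) and (height (world z) of nut1 below 0.05 m or distance between nut1 and funnel_well below 0.048 m) and (height (world z) of nut2 below 0.05 m or distance between nut2 and funnel_well below 0.048 m) and (height (world z) of nut3 below 0.05 m or distance between nut3 and funnel_well below 0.048 m) and (height (world z) of nut4 below 0.05 m or distance between nut4 and funnel_well below 0.048 m) and (height (world z) of nut5 below 0.05 m or distance between nut5 and funnel_well below 0.048 m)); the arm keeps its last pose, push and grip.
It fails at once if a nut is spilt: it lies low outside the bin and the tumbler ((height (world z) of nut0 below 0.05 m and horizontal distance between nut0 and tumbler_mid above 0.036 m and (x of nut0 in the frame of bin below -0.11 m or x of nut0 in the frame of bin above 0.12 m or y of nut0 in the frame of bin below -0.045 m or y of nut0 in the frame of bin above 0.045 m)) or (height (world z) of nut1 below 0.05 m and horizontal distance between nut1 and tumbler_mid above 0.036 m and (x of nut1 in the frame of bin below -0.11 m or x of nut1 in the frame of bin above 0.12 m or y of nut1 in the frame of bin below -0.045 m or y of nut1 in the frame of bin above 0.045 m)) or (height (world z) of nut2 below 0.05 m and horizontal distance between nut2 and tumbler_mid above 0.036 m and (x of nut2 in the frame of bin below -0.11 m or x of nut2 in the frame of bin above 0.12 m or y of nut2 in the frame of bin below -0.045 m or y of nut2 in the frame of bin above 0.045 m)) or (height (world z) of nut3 below 0.05 m and horizontal distance between nut3 and tumbler_mid above 0.036 m and (x of nut3 in the frame of bin below -0.11 m or x of nut3 in the frame of bin above 0.12 m or y of nut3 in the frame of bin below -0.045 m or y of nut3 in the frame of bin above 0.045 m)) or (height (world z) of nut4 below 0.05 m and horizontal distance between nut4 and tumbler_mid above 0.036 m and (x of nut4 in the frame of bin below -0.11 m or x of nut4 in the frame of bin above 0.12 m or y of nut4 in the frame of bin below -0.045 m or y of nut4 in the frame of bin above 0.045 m)) or (height (world z) of nut5 below 0.05 m and horizontal distance between nut5 and tumbler_mid above 0.036 m and (x of nut5 in the frame of bin below -0.11 m or x of nut5 in the frame of bin above 0.12 m or y of nut5 in the frame of bin below -0.045 m or y of nut5 in the frame of bin above 0.045 m))).
It fails at once if the tumbler is tipped (angle between tumbler's own z axis and vertical above 0.35 rad).
It fails at once if a bystander (a shaker or the lemon) is pushed more than 3 cm (distance of any of salt, pepper, lemon_a from where it was at the start of the episode above 0.03 m).
It also fails if it takes over 67 s, if anything falls off the work surface, if the arm or the gripper's body presses on something with over 40 N, if the wrist force passes 120 N, or if a joint passes its speed limit or range.

## Working session

There is one attempt and no reset: what is moved stays moved. The work goes in short steps, Python scripts to look and compute and a shell command to move; the robot and the scene stay as the last step left them, time stands still between calls to the robot, and variables do not carry over. Pictures are saved under pics/ and viewed, at most 14 in all, crops included, and the job is handed in when it is done.

```bash
ls; mkdir -p pics; cat > h.py <<'E'
from cell import *
import numpy as np, cv2
from scipy.spatial.transform import Rotation as R
def snap(c,save=None):
    s=snapshot(c)
    if save: cv2.imwrite(f'pics/{save}.png',cv2.cvtColor(s['frame'],cv2.COLOR_RGB2BGR))
    return s
def ray(s,uv):
    E=np.array(s['extrinsics']);d=np.array([(uv[0]-s['cx'])/s['fx'],(uv[1]-s['cy'])/s['fy'],1.])
    return -E[:3,:3].T@E[:3,3], E[:3,:3].T@d
def atz(s,uv,z):
    o,d=ray(s,uv); return o+d*(z-o[2])/d[2]
def atd(s,uv):
    o,d=ray(s,uv); u,v=int(round(uv[0])),int(round(uv[1]))
    p=s['depth'][max(v-1,0):v+2,max(u-1,0):u+2]; p=p[p>0]
    return o+d*np.median(p) if len(p) else None
def proj(s,p):
    E=np.array(s['extrinsics']);q=E[:3,:3]@p+E[:3,3];return np.array([s['fx']*q[0]/q[2]+s['cx'],s['fy']*q[1]/q[2]+s['cy']])
def st():
    s=get_state();return s,np.array(s['position']),R.from_quat(np.array(s['tcp_rot'])[[1,2,3,0]])
E
python3 - <<'E'
from h import *
np.set_printoptions(precision=4,suppress=True)
for c in ('top','side'):
    s=snap(c,c+'0')
    print(c,-np.array(s['extrinsics'])[:3,:3].T@np.array(s['extrinsics'])[:3,3])
    for n,z in (('bin',0),('bin_floor',.004),('scoop',.004),('scoop_grip',.061),('nut0',.012),('stand',0),('funnel_mouth',.131),('pull_tab',.105),('tumbler',.006),('salt',.0),('lemon_a',.02)):
        for r in spot_point(c,n)[:(8 if n=='nut0' else 2)]:
            print(n,np.round(r['score'],2),np.round(r['uv'],1),'z:',atz(s,r['uv'],z),'d:',atd(s,r['uv']))
x,p,r=st();print(p,r.as_matrix(),x)
E
```

```text
pics
top [0.4493 0.0386 1.1196]
bin 0.93 [312.6 205.4] z: [ 0.6243 -0.0863  0.    ] d: [ 0.6237 -0.0859  0.0037]
bin_floor 0.74 [315.3 206.4] z: [ 0.6212 -0.092   0.004 ] d: [ 0.6212 -0.092   0.0036]
bin_floor 0.28 [315.6 201.9] z: [ 0.6317 -0.0931  0.004 ] d: [ 0.6312 -0.0927  0.0073]
scoop 0.68 [326.4 198.1] z: [ 0.6401 -0.1185  0.004 ] d: [ 0.6398 -0.1183  0.0057]
scoop 0.67 [315.2 221.1] z: [ 0.5869 -0.0903  0.004 ] d: [ 0.5867 -0.0901  0.0058]
scoop_grip 0.93 [312.6 266.3] z: [ 0.4822 -0.0739  0.061 ] d: [ 0.482  -0.0731  0.0686]
scoop_grip 0.35 [311.2 202. ] z: [ 0.6224 -0.0767  0.061 ] d: [ 0.6313 -0.0826  0.0067]
nut0 0.59 [322.3 195.4] z: [ 0.6453 -0.1082  0.012 ] d: [ 0.6464 -0.109   0.006 ]
nut0 0.54 [316.7 199.6] z: [ 0.6357 -0.0949  0.012 ] d: [ 0.6369 -0.0958  0.0051]
nut0 0.48 [309.8 189.8] z: [ 0.6591 -0.08    0.012 ] d: [ 0.6577 -0.0792  0.0193]
nut0 0.46 [303.3 200.4] z: [ 0.6346 -0.064   0.012 ] d: [ 0.6335 -0.0634  0.0184]
nut0 0.41 [327.6 198.1] z: [ 0.6387 -0.1201  0.012 ] d: [ 0.6402 -0.1214  0.0035]
nut0 0.4 [226.7 215.7] z: [0.6027 0.1134 0.012 ] d: [0.5937 0
[... 2335 characters left out ...]
mon_a 0.38 [248.7 258.2] z: [ 0.5694 -0.1114  0.02  ] d: [ 0.5655 -0.1282  0.0333]
[0.2708 0.6183 0.2453] [[ 0.916  -0.4011  0.    ]
 [-0.4011 -0.916   0.    ]
 [-0.     -0.     -1.    ]] {'time_s': 1.2, 'joints': array([ 1.4461,  0.3586,  0.0119,  0.    , -1.2241, -0.2881]), 'joint_vel': array([ 0.0016, -0.0008,  0.0001,  0.0004, -0.0013, -0.001 ]), 'joint_torque': array([  0.002 , -58.2994,  29.3665,   6.9424,  -0.0006,  -0.    ]), 'position': array([0.2708, 0.6183, 0.2453]), 'tcp_rot': array([-0.    ,  0.9788, -0.2049, -0.    ]), 'contact_force': array([-0.1452, -0.6467, -0.9177]), 'wrist_torque': array([-0.0331,  0.0013,  0.0138]), 'gripper_force': 0.0, 'finger_gap': 0.08534901570916956}
```

```bash
python3 - <<'E'
import cv2
a=cv2.imread('pics/top0.png')[120:300,130:350]
cv2.imwrite('pics/v1.png',cv2.resize(a,None,fx=3.3,fy=3.3,interpolation=cv2.INTER_CUBIC))
E
```

```text
(no output)
```

View pics/v1.png

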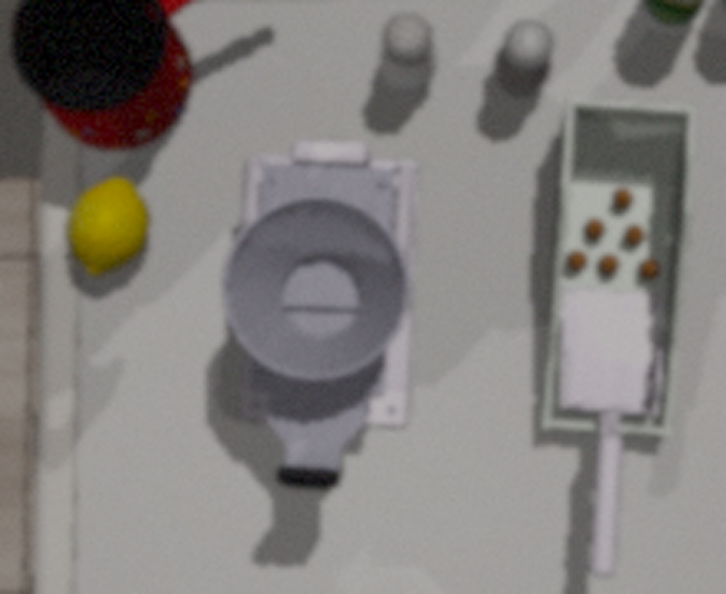

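```bash
python3 - <<'E'
from h import *
np.set_printoptions(precision=4,suppress=True)
s=snap('top')
P={}
for n,x,y,z in (('binFL',543,430,.026),('binFR',663,435,.026),('binBL',570,103,.076),('binBR',690,108,.076),('lipL',562,293,.007),('lipR',652,293,.007),('backL',557,408,.04),('backR',645,412,.04),('hEnd',602,573,.068),('hStart',609,415,.068),('tab',308,477,.124),('tabL',280,475,.124),('tabR',337,478,.124),('mouth',316,289,.131),('colm',330,153,.15),('bpFL',240,421,.006),('bpFR',403,425,.006),('bpBR',413,162,.006),('bpBL',250,160,.006)):
    uv=(130+x/3.3,120+y/3.3); P[n]=atz(s,uv,z); print(n,P[n],atd(s,uv))
def yaw(a,b): d=P[b]-P[a]; return np.degrees(np.arctan2(d[1],d[0]))
print('bin yaw',np.degrees(np.arctan2(*((P['binBL']+P['binBR']-P['binFL']-P['binFR'])[[1,0]]))), 'L',yaw('binFL','binBL'),yaw('binFR','binBR'))
print('scoop yaw',yaw('hEnd','hStart'),np.degrees(np.arctan2(*((P['lipL']+P['lipR']-P['backL']-P['backR'])[[1,0]]))),yaw('lipR','lipL')-90)
print('stand',yaw('tab','mouth'),yaw('tabR','tabL')-90,yaw('bpFL','bpBL'),yaw('bpFR','bpBR'))
E
```

```text
binFL [ 0.5194 -0.0388  0.026 ] [ 0.521  -0.0405  0.0022]
binFR [ 0.5145 -0.1197  0.026 ] [ 0.5145 -0.1197  0.0259]
binBL [ 0.7344 -0.0611  0.076 ] [ 0.7339 -0.0609  0.0777]
binBR [ 0.7289 -0.1411  0.076 ] [ 0.7284 -0.1407  0.0781]
lipL [ 0.6159 -0.0568  0.007 ] [ 0.6159 -0.0569  0.0067]
lipR [ 0.6145 -0.1196  0.007 ] [ 0.6149 -0.12    0.0043]
backL [ 0.5331 -0.0477  0.04  ] [ 0.5356 -0.0504  0.007 ]
backR [ 0.5292 -0.1064  0.04  ] [ 0.5293 -0.1066  0.0385]
hEnd [ 0.4248 -0.0704  0.068 ] [ 0.4247 -0.0707  0.0648]
hStart [ 0.5257 -0.0792  0.068 ] [ 0.5272 -0.0816  0.0467]
tab [0.4871 0.1137 0.124 ] [0.4872 0.1137 0.1237]
tabL [0.4887 0.131  0.124 ] [0.4887 0.1309 0.1241]
tabR [0.4862 0.0958 0.124 ] [0.4871 0.0971 0.1004]
mouth [0.6032 0.1071 0.131 ] [0.6112 0.1107 0.0794]
colm [0.6857 0.0963 0.15  ] [0.7018 0.1002 0.0839]
bpFL [0.531  0.1695 0.006 ] [0.5314 0.1701 0.0013]
bpFR [0.5261 0.0564 0.006 ] [0.5263 0.0564 0.002 ]
bpBR [0.7128 0.0456 0.006 ] [0.7132 0.0456 0.0042]
bpBL [0.717  0.1622 0.006 ] [0.6986 0.1537 0.0827]
bin yaw -5.7984322959618115 L -5.905601841781132 -5.690964645255586
scoop yaw -4.970790660218065 -7.541871001097985 -1.2417497485598545
stand -3.2235666883113656 -4.047723203517762 -2.2575706031887415 -3.294504066261789
```

```bash
cat >> h.py <<'E'
def to(target,Rt=None):
    "shift in the present tool axes and turn (rotvec, tool axes) to reach a TCP target"
    x,p,r=st(); np.set_printoptions(precision=4,suppress=True)
    print('t',round(x['time_s'],2),'p',p,'x',r.as_matrix()[:,0],'z',r.as_matrix()[:,2],'f',np.array(x['contact_force']),'gap',round(x['finger_gap'],4),'gf',round(x['gripper_force'],1))
    print('shift',r.inv().apply(np.array(target)-p), '' if Rt is None else (r.inv()*Rt).as_rotvec())
def down(yawdeg,pitchdeg=0):
    "tool pointing down, tool x at yaw; pitch>0 lowers the tool's x side (scoop lip down)"
    return R.from_euler('z',yawdeg,degrees=True)*R.from_euler('y',pitchdeg,degrees=True)*R.from_euler('x',180,degrees=True)
E
python3 -m jog '[[[0,0,0,0,0,-0.108],[0,0,0,0,0,-0.108],[0,0,0,0,0,-0.108],[0.017,0.042,0,0,0,0],[0.017,0.042,0,0,0,0],[0.017,0.042,0,0,0,0],[0.017,0.042,0,0,0,0],[0.017,0.042,0,0,0,0],[0.017,0.042,0,0,0,0],[0.017,0.042,0,0,0,0]]]' 0.06
python3 -m jog '[[[0.017,0.042,0,0,0,0],[0.017,0.042,0,0,0,0],[0.017,0.042,0,0,0,0],[0.017,0.042,0,0,0,0],[0.017,0.042,0.01,0,0,0],[0.017,0.042,0.015,0,0,0],[0.017,0.042,0.015,0,0,0],[0.017,0.042,0.015,0,0,0],[0.017,0.042,0.015,0,0,0],[0,0,0,0,0,0]]]'
python3 - <<'E'
from h import *
to([.483,-.0755,.056],down(-5.3))
s=snap('wrist','w1')
for n in ('scoop_grip','scoop'):
    for r in spot_point('wrist',n)[:2]: print(n,r['score'],r['uv'],atz(s,r['uv'],.061 if n!='scoop' else .004),atd(s,r['uv']))
E
```

```text
time_s: 2.25
position: [0.3635, 0.3131, 0.2456]
tcp_rot: [-0.0, 0.999, -0.044, 0.0]
contact_force: [1.2, -0.1, 0.7]
finger_gap: 0.0597
gripper_force: 0.0
time_s: 3.25
position: [0.4816, -0.0795, 0.1732]
tcp_rot: [0.001, 0.999, -0.047, -0.002]
contact_force: [-0.9, 0.0, 0.6]
finger_gap: 0.0602
gripper_force: 0.0
t 3.25 p [ 0.4816 -0.0795  0.1732] x [ 0.9955 -0.0942 -0.0035] z [-0.0036 -0.0009 -1.    ] f [-0.9092  0.044   0.5998] gap 0.0602 gf 0.0
shift [ 0.0014 -0.0043  0.1171] [ 0.0013  0.0035 -0.0018]
scoop_grip 0.75 [256.6, 193.4] [ 0.4827 -0.0786  0.061 ] [ 0.4849 -0.0788  0.0675]
scoop 0.75 [256.6, 65.0] [ 0.5754 -0.0875  0.004 ] [ 0.5754 -0.0875  0.0051]
```

View pics/w1.png

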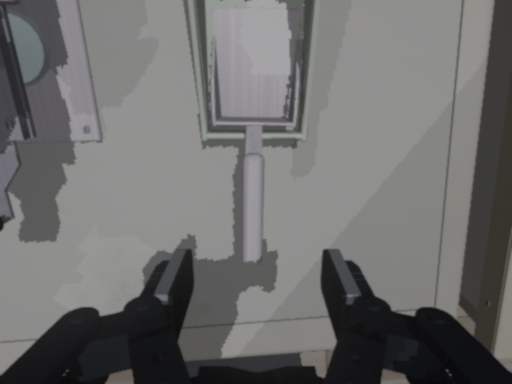

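The wrist view shows the handle upright at column ~254 (rows 152–262), centred between the open fingers and parallel to the tool x axis. I'll go down and grip.

```bash

python3 -m jog '[[[0.002,-0.001,0.015,0,0,0],[0,0,0.02,0,0,0],[0,0,0.02,0,0,0],[0,0,0.02,0,0,0],[0,0,0.02,0,0,0],[0,0,0.013,0,0,0],[0,0,0.009,0,0,0],[0,0,0,0,0,0],[0,0,0,0,0,0],[0,0,0,0,0,0]]]' 0.05
python3 -m jog '[[[0,0,0,0,0,0],[0,0,0,0,0,0],[0,0,0,0,0,0],[0,0,0,0,0,0],[0,0,0,0,0,0],[0,0,0,0,0,0],[0,0,0,0,0,0],[0,0,0,0,0,0],[0,0,0,0,0,0],[0,0,0,0,0,0]]]' 0 80
python3 - <<'E'
from h import *
to([.483,-.0785,.056],down(-5.3))
s=snap('top','t2')
for n in ('scoop','scoop_grip'):
    for r in spot_point('top',n)[:2]: print(n,r['score'],r['uv'],atz(s,r['uv'],.061 if n!='scoop' else .004))
for r in look_for('top','nut0')[:7]: print(r['score'],r['uv'],atz(s,r['uv'],.012))
E
```

```text
time_s: 4.4
position: [0.4849, -0.0739, 0.0592]
tcp_rot: [-0.0, 0.999, -0.044, 0.001]
contact_force: [1.0, -1.2, -0.4]
finger_gap: 0.05
gripper_force: 0.0
time_s: 5.4
position: [0.4845, -0.0744, 0.0586]
tcp_rot: [-0.0, 0.999, -0.044, 0.0]
contact_force: [-1.2, 0.1, 5.8]
finger_gap: 0.0145
gripper_force: 80.4
t 5.4 p [ 0.4845 -0.0744  0.0586] x [ 0.9961 -0.0886  0.0006] z [ 0.0006 -0.     -1.    ] f [-1.1651  0.0595  5.8468] gap 0.0145 gf 80.4
shift [-0.0011  0.0042  0.0026] [-0.     -0.0006  0.0038]
scoop 0.86 [312.6, 224.9] [ 0.5782 -0.0839  0.004 ]
```

```bash

python3 -m jog '[[[0,0,-0.002,0,-0.015,0.012],[0,0,-0.0025,0,-0.02,0],[0.004,0,0,0,0,0],[0.007,0,0,0,0,0],[0.008,0,0,0,0,0],[0.008,0,0,0,0,0],[0.008,0,0,0,0,0],[0.008,0,0,0,0,0],[0.008,0,0,0,0,0],[0.004,0,0,0,0,0]]]'
python3 - <<'E'
from h import *
to([.62,-.0898,.056])
s=snap('top','t3')
a=s['frame'][130:260,270:350,::-1]
cv2.imwrite('pics/v3.png',cv2.resize(a,None,fx=4.5,fy=4.5,interpolation=cv2.INTER_CUBIC))
E
```

```text
time_s: 6.6
position: [0.54, -0.08, 0.0609]
tcp_rot: [-0.001, 0.999, -0.05, -0.017]
contact_force: [-1.1, 0.4, 4.1]
finger_gap: 0.0143
gripper_force: 80.3
t 6.6 p [ 0.54   -0.08    0.0609] x [ 0.9943 -0.1006 -0.0344] z [-0.0343  0.0034 -0.9994] f [-1.0845  0.3708  4.088 ] gap 0.0143 gf 80.3
shift [0.0807 0.0017 0.0022]
```

View pics/v3.png

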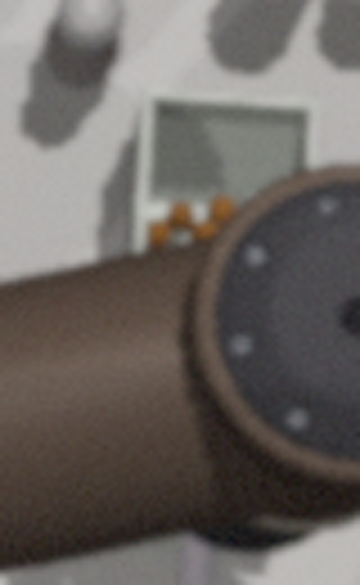

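```bash

python3 -m jog '[[[0.006,0,-0.0002,0,0,0],[0.006,0,-0.0002,0,0,0],[0.003,0,-0.0002,0,0,0],[0.001,0,0,0,0,0],[0.004,0,0,0,0.05,0],[0.005,0,-0.001,0,0.07,0],[0.005,0,-0.001,0,0.08,0],[0.004,0,-0.002,0,0.08,0],[0,0,-0.003,0,0.08,0],[0,0,0,0,0,0]]]'
python3 - <<'E'
from h import *
to([.62,-.0898,.056])
s=snap('wrist','w4')
for r in look_for('wrist','nut0')[:8]: print(round(r['score'],2),r['uv'])
E
```

```text
time_s: 7.65
position: [0.5741, -0.0965, 0.0695]
tcp_rot: [0.02, 0.988, -0.05, 0.144]
contact_force: [-6.7, 14.5, -0.2]
finger_gap: 0.0145
gripper_force: 86.0
t 7.65 p [ 0.5741 -0.0965  0.0695] x [ 0.9532 -0.094   0.2873] z [ 0.2833 -0.0532 -0.9575] f [-6.7064 14.5098 -0.1977] gap 0.0145 gf 86.0
shift [ 0.0392 -0.0118  0.0256] 
0.82 [218.9, 136.2]
0.75 [264.6, 141.1]
```

View pics/w4.png

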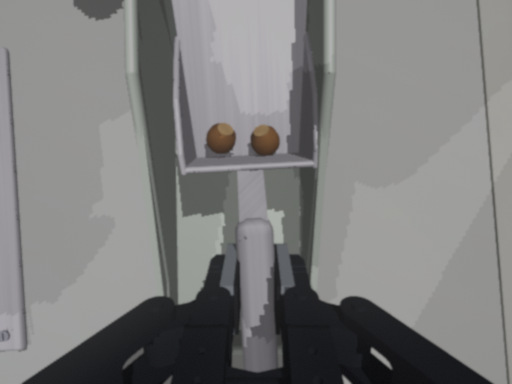

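```bash

python3 -m jog '[[[0,0,0,0,0,0],[0,0,0,0,0,0],[0,0,0,0,0,0],[0,0,0,0,0,0],[0,0,0,0,0,0],[0,0,0,0,0,0],[0,0,0,0,0,0],[0,0,0,0,0,0],[0,0,0,0,0,0],[0,0,0,0,0,0]]]'
python3 - <<'E'
from h import *
to([.62,-.0898,.056],down(-5.8,-15))
print(st()[0]['joints'])
s=snap('side','s5'); 
a=s['frame'][140:290,200:360,::-1]
w=snap('wrist','w5')['frame'][:240,80:400,::-1]
cv2.imwrite('pics/v5.png',np.vstack([cv2.resize(a,(480,450)),cv2.resize(w,(200,150))[:, :].repeat(1,0) if 0 else np.pad(cv2.resize(w,(200,150)),((0,0),(0,280),(0,0)))]))
for r in look_for('wrist','nut0')[:8]: print(round(r['score'],2),r['uv'])
E
```

```text
time_s: 8.75
position: [0.5755, -0.0962, 0.0694]
tcp_rot: [0.019, 0.988, -0.052, 0.144]
contact_force: [-6.2, 10.8, -2.3]
finger_gap: 0.0145
gripper_force: 85.0
t 8.75 p [ 0.5755 -0.0962  0.0694] x [ 0.9532 -0.0969  0.2864] z [ 0.2825 -0.0524 -0.9578] f [-6.2491 10.8327 -2.3448] gap 0.0145 gf 85.0
shift [ 0.038  -0.0114  0.0251] [ 0.0236 -0.0287 -0.0004]
[ 0.2058  0.257  -0.8149  0.4514 -0.2526  0.8363]
0.9 [263.6, 138.9]
0.58 [221.4, 144.6]
```

View pics/v5.png

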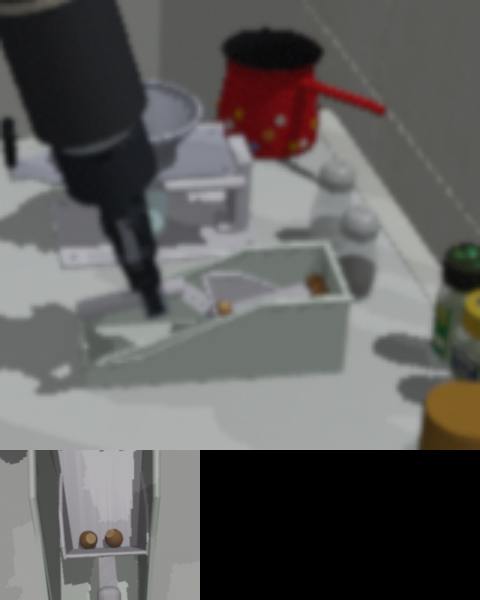

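```bash
cat >> h.py <<'E'
BO=np.array([.6205,-.0898,0]); BR=R.from_euler('z',-5.8,degrees=True)
def nuts(c,save=None):
    s=snap(c,save); f=s['frame'].astype(int)
    m=((f[...,0]-f[...,2]>50)&(f[...,0]>f[...,1]*1.3)).astype(np.uint8)
    n,l,stt,ce=cv2.connectedComponentsWithStats(m)
    for i in range(1,n):
        if stt[i,4]<5: continue
        p=atd(s,ce[i])
        if p is None or not(.4<p[0]<.8 and -.2<p[1]<.2): continue
        print(c,'px',ce[i].round(),'area',stt[i,4],'world',p,'bin',BR.inv().apply(p-BO))
E
python3 - <<'E'
from h import *
np.set_printoptions(precision=3,suppress=True)
for c in ('top','side','wrist'): nuts(c)
E
```

```text
top px [307. 160.] area 6 world [ 0.721 -0.072  0.052] bin [0.098 0.028 0.052]
top px [314. 159.] area 10 world [ 0.722 -0.088  0.052] bin [0.101 0.012 0.052]
top px [321. 160.] area 12 world [ 0.719 -0.104  0.054] bin [ 0.1   -0.004  0.054]
top px [329. 160.] area 15 world [ 0.718 -0.121  0.054] bin [ 0.1   -0.022  0.054]
top px [313. 196.] area 6 world [ 0.638 -0.082  0.044] bin [0.017 0.009 0.044]
top px [323. 196.] area 8 world [ 0.638 -0.106  0.044] bin [ 0.019 -0.014  0.044]
side px [305. 235.] area 8 world [ 0.722 -0.085  0.05 ] bin [0.101 0.015 0.05 ]
wrist px [266. 137.] area 171 world [ 0.64  -0.108  0.043] bin [ 0.021 -0.016  0.043]
wrist px [218. 135.] area 12 world [ 0.644 -0.083  0.043] bin [0.022 0.009 0.043]
```

```bash
python3 - <<'E'
from h import *
np.set_printoptions(precision=4,suppress=True)
s=snap('wrist')
for u in (210,240,280):
  for v in (3,20,40,60,80,100,120): print(u,v,BR.inv().apply(atd(s,(u,v))-BO))
for v in (225,240,255,): print('handle',v,BR.inv().apply(atd(s,(255,v))-BO))
t=snap('top')
for v in range(156,200,4): print('top',v,BR.inv().apply(atd(t,(317.5,v))-BO))
a=t['frame'][145:215,285:350,::-1]
cv2.imwrite('pics/v6.png',cv2.resize(a,None,fx=7,fy=7,interpolation=cv2.INTER_CUBIC))
E
```

```text
210 3 [0.0891 0.0125 0.0418]
210 20 [0.0813 0.0127 0.0403]
210 40 [0.0718 0.013  0.0388]
210 60 [0.0624 0.0134 0.0364]
210 80 [0.0526 0.0138 0.0343]
210 100 [0.0425 0.0141 0.0323]
210 120 [0.032  0.0144 0.0306]
240 3 [ 0.0893 -0.0028  0.0416]
240 20 [ 0.0818 -0.0027  0.0394]
240 40 [ 0.0723 -0.0025  0.0378]
240 60 [ 0.0627 -0.0024  0.0358]
240 80 [ 0.0527 -0.0023  0.0339]
240 100 [ 0.0425 -0.0021  0.032 ]
240 120 [ 0.0322 -0.002   0.0293]
280 3 [ 0.0902 -0.0234  0.0401]
280 20 [ 0.082  -0.0234  0.0392]
280 40 [ 0.0727 -0.0236  0.037 ]
280 60 [ 0.0627 -0.0237  0.0357]
280 80 [ 0.0529 -0.0239  0.0332]
280 100 [ 0.0427 -0.024   0.0313]
280 120 [ 0.0322 -0.0242  0.029 ]
handle 225 [-0.0195 -0.009   0.0808]
handle 240 [-0.0255 -0.0089  0.0814]
handle 255 [-0.0318 -0.0089  0.0803]
top 156 [0.1099 0.0041 0.0471]
top 160 [0.0993 0.004  0.0515]
top 164 [0.0923 0.0025 0.0427]
top 168 [0.0833 0.0019 0.0414]
top 172 [0.0746 0.0011 0.0391]
top 176 [0.0659 0.0003 0.0365]
top 180 [ 0.0569 -0.0004  0.035 ]
top 184 [ 0.0477 -0.001   0.0346]
top 188 [ 0.0391 -0.0018  0.0316]
top 192 [ 0.0303 -0.0026  0.029 ]
top 196 [ 0.0213 -0.0032  0.0279]
```

View pics/v6.png

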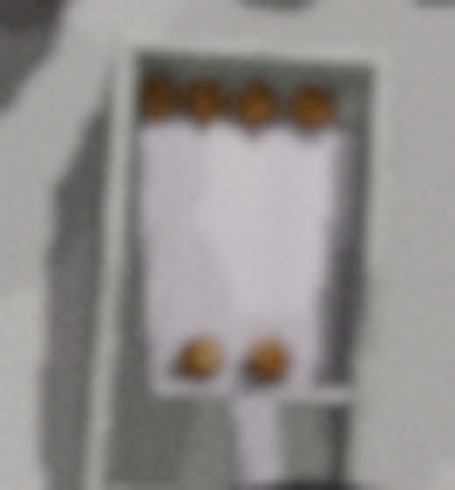

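Top crop shows four nuts in a row between the lip and the bin's back wall (y≈100), two in the scoop's back, and the scoop pressed right. I'll centre it and drop the lip below the nuts.

```bash

python3 -m jog '[[[0,-0.005,0,0.012,0,0],[0,-0.005,0,0.012,0,0],[0,0,0,0,0,0],[-0.0015,0,0.005,0,0,0],[-0.0015,0,0.005,0,0,0],[0,0,0,0,0,0],[0,0,0,0,0,0],[0,0,0,0,0,0],[0,0,0,0,0,0],[0,0,0,0,0,0]]]'
cat > q.py <<'E'
from h import *
to([.62,-.0898,.056],down(-5.8,-15)); np.set_printoptions(precision=3,suppress=True)
print(st()[0]['joints']);nuts('top');nuts('wrist')
s=snap('wrist')
for v in (3,60,120): print('floor',BR.inv().apply(atd(s,(240,v))-BO))
print('handle',BR.inv().apply(atd(s,(255,240))-BO))
E
python3 q.py
```

```text
time_s: 10.15
position: [0.5792, -0.087, 0.0611]
tcp_rot: [0.007, 0.988, -0.052, 0.147]
contact_force: [-0.3, -0.4, -1.6]
finger_gap: 0.0146
gripper_force: 79.3
t 10.15 p [ 0.5792 -0.087   0.0611] x [ 0.9515 -0.0998  0.2909] z [ 0.2895 -0.0284 -0.9567] f [-0.2875 -0.4303 -1.6459] gap 0.0146 gf 79.3
shift [ 0.0377 -0.0014  0.0167] [-0.001  -0.0334 -0.0031]
[ 0.214  0.274 -0.808  0.41  -0.226  0.865]
top px [306. 160.] area 5 world [ 0.722 -0.071  0.051] bin [0.099 0.029 0.051]
top px [313. 160.] area 10 world [ 0.72  -0.086  0.051] bin [0.098 0.014 0.051]
top px [320. 161.] area 13 world [ 0.718 -0.101  0.051] bin [ 0.098 -0.001  0.051]
top px [328. 162.] area 15 world [ 0.716 -0.119  0.051] bin [ 0.098 -0.02   0.051]
top px [309. 195.] area 7 world [ 0.643 -0.075  0.036] bin [0.021 0.017 0.036]
top px [320. 195.] area 11 world [ 0.642 -0.099  0.037] bin [ 0.022 -0.007  0.037]
wrist px [225. 133.] area 37 world [ 0.648 -0.077  0.036] bin [0.026 0.016 0.036]
wrist px [273. 137.] area 178 world [ 0.643 -0.101  0.035] bin [ 0.024 -0.009  0.035]
floor [0.092 0.008 0.035]
floor [0.065 0.008 0.029]
floor [0.035 0.009 0.023]
handle [-0.023  0.     0.073]
```

```bash

python3 -m jog '[[[-0.0006,0,0.002,0,0,0],[0.0024,0,0.0007,0,0,0],[0.0024,0,0.0007,0,0,0],[0.0015,0,0,0,0,0],[0.0015,0,-0.001,0,0,0],[0,0,0,0,0,0],[0,0,0,0,0,0],[0,0,0,0,0,0],[0,0,0,0,0,0],[0,0,0,0,0,0]]]'
python3 q.py
```

```text
time_s: 11.3
position: [0.5848, -0.0885, 0.06]
tcp_rot: [0.007, 0.988, -0.052, 0.145]
contact_force: [-8.4, 0.9, 3.8]
finger_gap: 0.0144
gripper_force: 80.4
t 11.3 p [ 0.5848 -0.0885  0.06  ] x [ 0.9523 -0.1008  0.2879] z [ 0.2863 -0.0296 -0.9577] f [-8.3853  0.9072  3.8366] gap 0.0144 gf 80.4
shift [ 0.0325 -0.0024  0.0139] [ 0.0005 -0.0302 -0.0041]
[ 0.212  0.285 -0.786  0.387 -0.239  0.889]
top px [307. 160.] area 12 world [ 0.719 -0.072  0.054] bin [0.096 0.027 0.054]
top px [314. 160.] area 14 world [ 0.72  -0.088  0.053] bin [0.099 0.012 0.053]
top px [321. 161.] area 15 world [ 0.716 -0.104  0.054] bin [ 0.097 -0.004  0.054]
top px [310. 192.] area 8 world [ 0.65  -0.078  0.037] bin [0.028 0.015 0.037]
top px [318. 192.] area 17 world [ 0.649 -0.096  0.036] bin [ 0.029 -0.003  0.036]
top px [326. 193.] area 17 world [ 0.647 -0.115  0.035] bin [ 0.029 -0.022  0.035]
wrist px [296. 135.] area 384 world [ 0.648 -0.114  0.036] bin [ 0.03  -0.022  0.036]
wrist px [226. 132.] area 69 world [ 0.654 -0.079  0.037] bin [0.032 0.014 0.037]
wrist px [261. 135.] area 379 world [ 0.65  -0.097  0.036] bin [ 0.03  -0.004  0.036]
floor [0.095 0.007 0.037]
floor [0.07  0.007 0.031]
floor [0.04  0.008 0.023]
handle [-0.017 -0.001  0.073]
```

```bash

python3 -m jog '[[[0.0013,0,-0.0003,0,0,0],[0.0013,0,-0.0003,0,0,0],[0.0013,0,-0.0006,0,0,0],[0.0013,0,-0.0006,0,0,0],[0,0,0,0,0,0],[0,0,0,0,0,0],[0,0,0,0,0,0],[0,0,0,0,0,0],[0,0,0,0,0,0],[0,0,0,0,0,0]]]'
python3 q.py
```

```text
time_s: 12.45
position: [0.5886, -0.0892, 0.063]
tcp_rot: [0.007, 0.988, -0.052, 0.145]
contact_force: [-10.3, 1.5, 5.6]
finger_gap: 0.0144
gripper_force: 80.7
t 12.45 p [ 0.5886 -0.0892  0.063 ] x [ 0.9526 -0.101   0.2869] z [ 0.2854 -0.0299 -0.9579] f [-10.3346   1.4839   5.6457] gap 0.0144 gf 80.7
shift [ 0.028  -0.0027  0.0157] [ 0.0009 -0.0292 -0.0042]
[ 0.213  0.286 -0.765  0.358 -0.259  0.917]
top px [307. 159.] area 13 world [ 0.722 -0.073  0.058] bin [0.099 0.027 0.058]
top px [314. 159.] area 14 world [ 0.722 -0.089  0.056] bin [0.101 0.011 0.056]
top px [322. 159.] area 13 world [ 0.72  -0.105  0.056] bin [ 0.1   -0.005  0.056]
top px [311. 190.] area 6 world [ 0.654 -0.079  0.041] bin [0.033 0.014 0.041]
top px [319. 190.] area 19 world [ 0.653 -0.097  0.04 ] bin [ 0.033 -0.004  0.04 ]
top px [327. 191.] area 18 world [ 0.651 -0.116  0.04 ] bin [ 0.033 -0.023  0.04 ]
wrist px [297. 134.] area 390 world [ 0.652 -0.115  0.039] bin [ 0.034 -0.022  0.039]
wrist px [262. 135.] area 386 world [ 0.654 -0.097  0.04 ] bin [ 0.034 -0.004  0.04 ]
wrist px [226. 131.] area 80 world [ 0.658 -0.08   0.04 ] bin [0.036 0.014 0.04 ]
floor [0.099 0.006 0.041]
floor [0.073 0.007 0.034]
floor [0.044 0.007 0.027]
handle [-0.013 -0.001  0.077]
```

```bash

python3 -m jog '[[[0.0015,0,0,0,0,0],[0.0015,0,0,0,0,0],[0.0015,0,-0.0005,0,0,0],[0,0,0,0,0,0],[0,0,0,0,0,0],[0.0009,0,-0.002,0,0,0],[0.0009,0,-0.002,0,0,0],[0,0,0,0,0,0],[0,0,0,0,0,0],[0,0,0,0,0,0]]]'
python3 q.py
```

```text
time_s: 13.6
position: [0.5896, -0.0903, 0.0667]
tcp_rot: [0.009, 0.989, -0.052, 0.141]
contact_force: [-15.9, 4.9, 1.5]
finger_gap: 0.0144
gripper_force: 80.6
t 13.6 p [ 0.5896 -0.0903  0.0667] x [ 0.9546 -0.101   0.2802] z [ 0.2785 -0.0316 -0.9599] f [-15.8675   4.9167   1.5094] gap 0.0144 gf 80.6
shift [ 0.026  -0.0038  0.0187] [ 0.0032 -0.0222 -0.0041]
[ 0.216  0.284 -0.74   0.321 -0.291  0.953]
top px [308. 158.] area 12 world [ 0.722 -0.073  0.058] bin [0.099 0.027 0.058]
top px [315. 159.] area 14 world [ 0.721 -0.089  0.059] bin [0.1   0.011 0.059]
top px [322. 159.] area 12 world [ 0.719 -0.104  0.058] bin [ 0.1   -0.005  0.058]
top px [311. 190.] area 9 world [ 0.653 -0.08   0.041] bin [0.032 0.013 0.041]
top px [319. 190.] area 20 world [ 0.653 -0.097  0.041] bin [ 0.033 -0.004  0.041]
top px [327. 190.] area 17 world [ 0.652 -0.116  0.041] bin [ 0.034 -0.023  0.041]
wrist px [296. 135.] area 368 world [ 0.653 -0.116  0.042] bin [ 0.035 -0.023  0.042]
wrist px [261. 136.] area 371 world [ 0.654 -0.098  0.042] bin [ 0.034 -0.005  0.042]
wrist px [226. 132.] area 51 world [ 0.658 -0.081  0.042] bin [0.037 0.013 0.042]
floor [0.097 0.005 0.048]
floor [0.075 0.006 0.035]
floor [0.045 0.006 0.029]
handle [-0.012 -0.002  0.079]
```

```bash

python3 -m jog '[[[-0.001,0,-0.0005,0,0,0],[0.0009,-0.001,-0.0028,0,0,0],[0.0009,-0.001,-0.0028,0,0,0],[0.0009,-0.001,-0.0028,0,0,0],[0,0,0,0,0,0],[0.002,0,0.0003,0,0,0],[0.002,0,0.0003,0,0,0],[0.002,0,0.0003,0,0,0],[0,0,0,0,0,0],[0,0,0,0,0,0]]]'
python3 q.py
```

```text
time_s: 14.75
position: [0.5914, -0.0889, 0.0748]
tcp_rot: [0.009, 0.989, -0.053, 0.138]
contact_force: [-25.5, 5.2, 3.2]
finger_gap: 0.0147
gripper_force: 81.3
t 14.75 p [ 0.5914 -0.0889  0.0748] x [ 0.9562 -0.1024  0.2743] z [ 0.2723 -0.0332 -0.9616] f [-25.4621   5.2336   3.1531] gap 0.0147 gf 81.3
shift [ 0.0223 -0.0022  0.0259] [ 0.0054 -0.0161 -0.0053]
[ 0.222  0.276 -0.712  0.287 -0.333  0.981]
top px [307. 158.] area 12 world [ 0.723 -0.072  0.062] bin [0.1   0.028 0.062]
top px [314. 158.] area 17 world [ 0.722 -0.088  0.06 ] bin [0.101 0.012 0.06 ]
top px [321. 159.] area 17 world [ 0.72  -0.103  0.062] bin [ 0.1   -0.003  0.062]
top px [310. 189.] area 6 world [ 0.654 -0.078  0.047] bin [0.032 0.015 0.047]
top px [319. 189.] area 19 world [ 0.653 -0.096  0.048] bin [ 0.033 -0.003  0.048]
top px [327. 190.] area 18 world [ 0.652 -0.115  0.047] bin [ 0.034 -0.022  0.047]
wrist px [198.   1.] area 24 world [ 0.721 -0.074  0.059] bin [0.098 0.026 0.059]
wrist px [224.   1.] area 45 world [ 0.719 -0.086  0.06 ] bin [0.098 0.013 0.06 ]
wrist px [258.   1.] area 23 world [ 0.718 -0.102  0.059] bin [ 0.098 -0.002  0.059]
wrist px [295. 139.] area 343 world [ 0.653 -0.114  0.048] bin [ 0.035 -0.021  0.048]
wrist px [261. 140.] area 340 world [ 0.654 -0.097  0.048] bin [ 0.035 -0.003  0.048]
wrist px [227. 135.] area 20 world [ 0.658 -0.08   0.047] bin [0.037 0.014 0.047]
floor [0.098 0.006 0.057]
floor [0.077 0.007 0.04 ]
floor [0.047 0.008 0.034]
handle [-0.01  -0.     0.087]
```

```bash

python3 -m jog '[[[-0.001,0,0,0,0,0],[-0.002,0,0.005,0,0.04,0],[-0.002,0,0.005,0,0.04,0],[-0.001,0,0,0,0,0],[0,0,0,0,0,0],[0,0,0,0,0,0],[0,0,0,0,0,0],[0,0,0,0,0,0],[0,0,0,0,0,0],[0,0,0,0,0,0]]]'
python3 q.py; python3 - <<'E'
import cv2
from h import *
a=snap('top')['frame'][145:205,290:345,::-1]; b=snap('wrist')['frame'][:170,140:340,::-1]
cv2.imwrite('pics/v7.png',np.hstack([cv2.resize(a,(385,420),interpolation=cv2.INTER_CUBIC),cv2.resize(b,(400,420))]))
E
```

```text
time_s: 15.9
position: [0.598, -0.0969, 0.0751]
tcp_rot: [0.016, 0.984, -0.051, 0.17]
contact_force: [-33.8, 20.3, 6.5]
finger_gap: 0.0142
gripper_force: 85.6
t 15.9 p [ 0.598  -0.0969  0.0751] x [ 0.9371 -0.0956  0.3358] z [ 0.3325 -0.0488 -0.9418] f [-33.8247  20.3345   6.5235] gap 0.0142 gf 85.6
shift [ 0.0135 -0.0096  0.025 ] [ 0.0149 -0.0807 -0.0011]
[ 0.128  0.256 -0.886  0.753 -0.133  0.605]
top px [306. 160.] area 11 world [ 0.718 -0.069  0.058] bin [0.095 0.03  0.058]
top px [314. 161.] area 20 world [ 0.716 -0.088  0.06 ] bin [0.095 0.012 0.06 ]
top px [321. 161.] area 16 world [ 0.715 -0.104  0.058] bin [ 0.096 -0.004  0.058]
top px [312. 189.] area 9 world [ 0.653 -0.081  0.048] bin [0.032 0.012 0.048]
top px [320. 190.] area 16 world [ 0.652 -0.099  0.048] bin [ 0.033 -0.006  0.048]
top px [329. 190.] area 17 world [ 0.651 -0.12   0.046] bin [ 0.034 -0.027  0.046]
wrist px [215.  34.] area 315 world [ 0.716 -0.088  0.058] bin [0.095 0.012 0.058]
wrist px [178.  35.] area 281 world [ 0.718 -0.07   0.058] bin [0.095 0.03  0.058]
wrist px [248.  33.] area 292 world [ 0.715 -0.104  0.058] bin [ 0.095 -0.005  0.058]
wrist px [290. 158.] area 284 world [ 0.652 -0.12   0.046] bin [ 0.035 -0.027  0.046]
wrist px [252. 159.] area 297 world [ 0.654 -0.1    0.047] bin [ 0.034 -0.006  0.047]
wrist px [217. 156.] area 45 world [ 0.657 -0.081  0.047] bin [0.036 0.012 0.047]
floor [ 0.11  -0.001  0.059]
floor [ 0.089 -0.     0.041]
floor [0.058 0.    0.035]
handle [-0.004 -0.007  0.084]
```

View pics/v7.png

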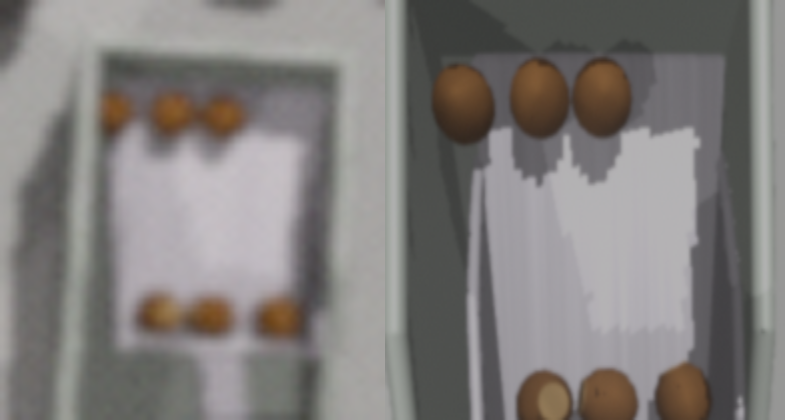

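```bash

python3 -m jog '[[[-0.001,-0.002,0,0.005,0,0],[-0.001,-0.002,0,0.005,0,0],[-0.001,-0.002,-0.001,0.005,0,0],[0,-0.002,-0.001,0,0,0],[0,0,-0.001,0,0,0],[0,0,0,0,0,0],[0,0,0,0,0,0],[0,0,0,0,0,0],[0,0,0,0,0,0],[0,0,0,0,0,0]]]'
python3 q.py
```

```text
time_s: 17.15
position: [0.5994, -0.09, 0.0794]
tcp_rot: [0.009, 0.984, -0.052, 0.173]
contact_force: [-9.5, 0.3, -0.1]
finger_gap: 0.0147
gripper_force: 81.7
t 17.15 p [ 0.5994 -0.09    0.0794] x [ 0.9348 -0.0995  0.3408] z [ 0.339  -0.035  -0.9401] f [-9.5425  0.307  -0.0674] gap 0.0147 gf 81.7
shift [ 0.0112 -0.0024  0.029 ] [ 0.0004 -0.086  -0.0045]
[ 0.17   0.252 -0.85   0.611 -0.161  0.706]
top px [306. 160.] area 13 world [ 0.718 -0.07   0.06 ] bin [0.095 0.03  0.06 ]
top px [313. 160.] area 19 world [ 0.717 -0.085  0.06 ] bin [0.096 0.015 0.06 ]
top px [320. 161.] area 19 world [ 0.716 -0.1    0.06 ] bin [ 0.096 -0.001  0.06 ]
top px [310. 189.] area 8 world [ 0.654 -0.076  0.051] bin [0.032 0.017 0.051]
top px [318. 189.] area 13 world [ 0.653 -0.094  0.049] bin [ 0.032 -0.001  0.049]
top px [328. 190.] area 14 world [ 0.651 -0.116  0.049] bin [ 0.033 -0.022  0.049]
wrist px [224.  38.] area 309 world [ 0.717 -0.085  0.06 ] bin [0.096 0.015 0.06 ]
wrist px [256.  38.] area 290 world [ 0.715 -0.101  0.06 ] bin [ 0.096 -0.002  0.06 ]
wrist px [195.  38.] area 230 world [ 0.719 -0.07   0.059] bin [0.096 0.03  0.059]
wrist px [295. 161.] area 280 world [ 0.652 -0.115  0.049] bin [ 0.034 -0.022  0.049]
wrist px [256. 161.] area 297 world [ 0.654 -0.095  0.05 ] bin [ 0.034 -0.001  0.05 ]
wrist px [223. 158.] area 27 world [ 0.658 -0.077  0.05 ] bin [0.036 0.017 0.05 ]
floor [0.109 0.006 0.067]
floor [0.091 0.008 0.043]
floor [0.059 0.008 0.038]
handle [-0.003 -0.001  0.089]
```

```bash

python3 -m jog '[[[-0.001,-0.0005,0,0,0,0],[-0.001,-0.0005,-0.001,0,0,0],[0,-0.0005,-0.002,0,0,0],[0.001,0,-0.003,0,0,0],[0.0014,0,-0.0038,0,0,0],[0.0014,0,-0.0038,0,0,0],[0.0014,0,-0.0038,0,0,0],[0.001,0,-0.003,0,0,0],[0.0005,0,-0.002,0,0,0],[0,0,0,0,0,0]]]'
python3 q.py
```

```text
time_s: 18.3
position: [0.5994, -0.087, 0.1046]
tcp_rot: [0.007, 0.983, -0.052, 0.176]
contact_force: [-4.5, 0.7, -1.3]
finger_gap: 0.0145
gripper_force: 81.4
t 18.3 p [ 0.5994 -0.087   0.1046] x [ 0.9329 -0.099   0.3462] z [ 0.3447 -0.0326 -0.9382] f [-4.5447  0.6813 -1.2593] gap 0.0145 gf 81.4
shift [0.0027 0.0008 0.0528] [-0.0026 -0.0917 -0.0041]
[ 0.216  0.216 -0.773  0.415 -0.266  0.866]
top px [307. 159.] area 16 world [ 0.715 -0.068  0.085] bin [0.092 0.031 0.085]
top px [314. 159.] area 17 world [ 0.715 -0.084  0.084] bin [0.093 0.015 0.084]
top px [321. 158.] area 14 world [ 0.714 -0.099  0.086] bin [0.094 0.001 0.086]
top px [309. 186.] area 9 world [ 0.655 -0.072  0.076] bin [0.032 0.021 0.076]
top px [318. 187.] area 16 world [ 0.653 -0.091  0.075] bin [0.033 0.002 0.075]
top px [328. 188.] area 19 world [ 0.651 -0.113  0.075] bin [ 0.033 -0.02   0.075]
wrist px [260.  37.] area 233 world [ 0.716 -0.1    0.086] bin [ 0.096 -0.     0.086]
wrist px [228.  40.] area 244 world [ 0.716 -0.083  0.086] bin [0.094 0.016 0.086]
wrist px [199.  44.] area 274 world [ 0.716 -0.068  0.085] bin [0.093 0.031 0.085]
wrist px [296. 160.] area 256 world [ 0.653 -0.112  0.075] bin [ 0.034 -0.019  0.075]
wrist px [257. 160.] area 262 world [ 0.655 -0.092  0.074] bin [0.034 0.002 0.074]
floor [0.165 0.014 0.001]
floor [0.091 0.011 0.069]
floor [0.059 0.011 0.063]
handle [-0.004  0.002  0.114]
```

```bash

python3 -m jog '[[[0,0,-0.002,0,0,0],[0,0,-0.003,0,0.01,0],[0,0,-0.004,0,0.02,0],[0,0,-0.005,0,0.02,0],[0,0,-0.006,0,0.02,0],[0,0,-0.006,0,0.03,0],[0,0,-0.006,0,0.03,0],[0,0,-0.005,0,0.03,0],[0,0,-0.003,0,0.03,0],[0,0,-0.002,0,0.02,0]]]'
python3 q.py
```

```text
time_s: 19.45
position: [0.5937, -0.0949, 0.173]
tcp_rot: [0.009, 0.966, -0.051, 0.252]
contact_force: [-0.2, 0.4, -0.8]
finger_gap: 0.0148
gripper_force: 81.1
t 19.45 p [ 0.5937 -0.0949  0.173 ] x [ 0.8674 -0.0937  0.4887] z [ 0.4868 -0.044  -0.8724] f [-0.2255  0.407  -0.7572] gap 0.0148 gf 81.1
shift [-0.0348 -0.0069  0.1147] [-0.0061 -0.2488 -0.0049]
[-0.073  0.057 -1.001  1.316 -0.009  0.224]
top px [317. 160.] area 19 world [ 0.691 -0.08   0.167] bin [0.069 0.017 0.167]
top px [320. 172.] area 23 world [ 0.668 -0.087  0.159] bin [0.047 0.008 0.159]
top px [327. 176.] area 52 world [ 0.66  -0.101  0.151] bin [ 0.041 -0.007  0.151]
top px [318. 178.] area 15 world [ 0.656 -0.082  0.153] bin [0.034 0.012 0.153]
top px [337. 180.] area 24 world [ 0.65  -0.121  0.154] bin [ 0.033 -0.028  0.154]
wrist px [214.  99.] area 220 world [ 0.685 -0.08   0.164] bin [0.063 0.016 0.164]
wrist px [229. 131.] area 258 world [ 0.669 -0.086  0.159] bin [0.048 0.008 0.159]
wrist px [260. 130.] area 260 world [ 0.667 -0.103  0.159] bin [ 0.048 -0.008  0.159]
wrist px [295. 158.] area 239 world [ 0.652 -0.12   0.153] bin [ 0.034 -0.027  0.153]
wrist px [224. 155.] area 59 world [ 0.658 -0.082  0.154] bin [0.036 0.011 0.154]
wrist px [258. 159.] area 296 world [ 0.653 -0.1    0.153] bin [ 0.034 -0.007  0.153]
floor [ 0.273  0.015 -0.018]
floor [0.09  0.003 0.156]
floor [0.059 0.004 0.145]
handle [-0.011 -0.005  0.184]
```

```bash

python3 -m jog '[[[0,0,0,0,0,0],[0,0,0,0,0,0],[0,0,0,0,0,0],[0,0,-0.001,0,-0.02,0],[0,0,-0.003,0,-0.02,0],[0,0,-0.004,0,-0.02,0],[0,0,-0.004,0,-0.02,0],[0,0,-0.004,0,-0.02,0],[0,0,-0.003,0,-0.02,0],[0,0,0,0,-0.01,0]]]'
python3 q.py
```

```text
time_s: 20.6
position: [0.593, -0.1011, 0.1907]
tcp_rot: [0.014, 0.977, -0.053, 0.207]
contact_force: [-0.2, 0.5, -1.5]
finger_gap: 0.0144
gripper_force: 81.1
t 20.6 p [ 0.593  -0.1011  0.1907] x [ 0.909  -0.098   0.4051] z [ 0.4022 -0.0486 -0.9143] f [-0.2359  0.4622 -1.4571] gap 0.0144 gf 81.1
shift [-0.0311 -0.0148  0.1335] [ 0.0072 -0.1552 -0.0062]
[ 0.223  0.072 -0.705  0.341 -0.419  0.953]
top px [321. 168.] area 17 world [ 0.672 -0.086  0.172] bin [0.051 0.009 0.172]
top px [324. 175.] area 42 world [ 0.658 -0.093  0.168] bin [0.038 0.001 0.168]
top px [332. 178.] area 51 world [ 0.654 -0.11   0.165] bin [ 0.036 -0.016  0.165]
top px [341. 181.] area 26 world [ 0.647 -0.126  0.165] bin [ 0.03  -0.033  0.165]
wrist px [214. 117.] area 166 world [ 0.674 -0.087  0.17 ] bin [0.053 0.008 0.17 ]
wrist px [237. 136.] area 275 world [ 0.663 -0.097  0.168] bin [ 0.044 -0.003  0.168]
wrist px [275. 136.] area 192 world [ 0.662 -0.118  0.168] bin [ 0.044 -0.023  0.168]
wrist px [294. 159.] area 274 world [ 0.649 -0.126  0.165] bin [ 0.032 -0.033  0.165]
wrist px [218. 155.] area 42 world [ 0.655 -0.087  0.165] bin [0.034 0.007 0.165]
wrist px [255. 160.] area 322 world [ 0.65  -0.106  0.165] bin [ 0.031 -0.013  0.165]
floor [ 0.235  0.001 -0.001]
floor [ 0.088 -0.005  0.163]
floor [ 0.056 -0.005  0.155]
handle [-0.01  -0.013  0.201]
```

```bash
python3 - <<'E'
from h import *
to([.53,.0,.225],down(-4.5,-22))
to([.43,.117,.225],down(-3.3,-22))
E
```

```text
t 20.75 p [ 0.5924 -0.1018  0.19  ] x [ 0.909  -0.0984  0.405 ] z [ 0.402  -0.0496 -0.9143] f [-1.5541  0.0746 -1.1257] gap 0.0142 gf 81.1
shift [-0.0526 -0.0941 -0.0622] [ 0.0174 -0.0329 -0.0271]
t 20.75 p [ 0.5924 -0.1018  0.19  ] x [ 0.909  -0.0984  0.405 ] z [ 0.402  -0.0496 -0.9143] f [-1.5541  0.0746 -1.1257] gap 0.0142 gf 81.1
shift [-0.155  -0.1994 -0.1082] [ 0.0256 -0.0329 -0.0464]
```

```bash

python3 -m jog '[[[-0.002,-0.003,-0.003,0.002,-0.003,-0.004],[-0.004,-0.006,-0.006,0.002,-0.003,-0.004],[-0.006,-0.009,-0.007,0.002,-0.003,-0.004],[-0.007,-0.012,-0.008,0.002,-0.003,-0.004],[-0.007,-0.012,-0.008,0.002,-0.003,-0.004],[-0.007,-0.012,-0.008,0.002,-0.003,-0.004],[-0.008,-0.012,-0.008,0.002,-0.003,-0.004],[-0.009,-0.012,-0.007,0.002,-0.003,-0.004],[-0.01,-0.012,-0.007,0.002,-0.003,-0.004],[-0.01,-0.012,-0.006,0.002,-0.003,-0.004]]]'
python3 - <<'E'
from h import *
to([.43,.117,.225],down(-3.3,-22))
print(st()[0]['joints']);nuts('wrist')
E
```

```text
time_s: 21.75
position: [0.5095, 0.0087, 0.2259]
tcp_rot: [0.007, 0.981, -0.032, 0.193]
contact_force: [-0.0, 0.3, -1.0]
finger_gap: 0.0144
gripper_force: 81.1
t 21.75 p [0.5095 0.0087 0.2259] x [ 0.9238 -0.0591  0.3783] z [ 0.3774 -0.0264 -0.9257] f [-0.012   0.3028 -0.9825] gap 0.0144 gf 81.1
shift [-0.0801 -0.103  -0.0321] [ 0.0046 -0.004  -0.0058]
[ 0.5408 -0.1255 -0.8136  0.3964 -0.5965  0.6681]
wrist px [215. 118.] area 237 world [0.5889 0.0266 0.2036] bin [-0.0432  0.1126  0.2036]
wrist px [237. 137.] area 320 world [0.5783 0.0155 0.2022] bin [-0.0526  0.1005  0.2022]
wrist px [274. 138.] area 317 world [ 0.5768 -0.0037  0.2018] bin [-0.0522  0.0812  0.2018]
wrist px [294. 160.] area 328 world [ 0.5647 -0.0138  0.1988] bin [-0.0632  0.07    0.1988]
wrist px [217. 158.] area 90 world [0.5685 0.0273 0.1993] bin [-0.0635  0.1112  0.1993]
wrist px [256. 161.] area 373 world [0.5658 0.0067 0.1985] bin [-0.0642  0.0904  0.1985]
```

```bash

python3 -m jog '[[[-0.01,-0.012,-0.005,0.001,0,-0.001],[-0.01,-0.013,-0.004,0.001,0,-0.001],[-0.01,-0.013,-0.004,0.001,0,-0.001],[-0.01,-0.013,-0.004,0.001,0,-0.001],[-0.01,-0.013,-0.004,0,0,-0.001],[-0.009,-0.012,-0.004,0,0,-0.001],[-0.008,-0.01,-0.003,0,0,0],[-0.007,-0.008,-0.002,0,0,0],[-0.004,-0.006,-0.001,0,0,0],[-0.002,-0.003,-0.001,0,0,0]]]'
cat > q2.py <<'E'
from h import *
to([.43,.117,.225],down(-3.3,-22))
print(st()[0]['joints']);nuts('wrist')
s=snap('wrist')
a=BR.inv()
for v in (60,90,115,): print('floor',atd(s,(250,v)))
print('handle',atd(s,(255,240)),atd(s,(255,225)))
E
python3 q2.py
```

```text
time_s: 22.8
position: [0.4303, 0.1165, 0.2247]
tcp_rot: [0.006, 0.981, -0.028, 0.192]
contact_force: [-0.6, -0.2, -0.9]
finger_gap: 0.0144
gripper_force: 81.1
t 22.8 p [0.4303 0.1165 0.2247] x [ 0.9244 -0.0526  0.3779] z [ 0.3773 -0.022  -0.9258] f [-0.6232 -0.2479 -0.9307] gap 0.0144 gf 81.1
shift [-0.0002 -0.0005 -0.0004] [ 0.0003 -0.0036  0.0007]
[ 0.9526 -0.2401 -0.9347  0.5023 -0.7275  0.2072]
wrist px [219. 124.] area 110 world [0.5064 0.1328 0.2021] bin [-0.136   0.2099  0.2021]
wrist px [245. 134.] area 240 world [0.5004 0.1197 0.2007] bin [-0.1407  0.1963  0.2007]
wrist px [279. 133.] area 222 world [0.4999 0.1018 0.2008] bin [-0.1393  0.1784  0.2008]
wrist px [296. 159.] area 233 world [0.4864 0.0934 0.1973] bin [-0.1519  0.1687  0.1973]
wrist px [230. 158.] area 123 world [0.4888 0.1284 0.198 ] bin [-0.1531  0.2038  0.198 ]
wrist px [267. 159.] area 229 world [0.487  0.1089 0.1974] bin [-0.1529  0.1842  0.1974]
floor [0.5439 0.1149 0.1936]
floor [0.5279 0.1159 0.1908]
floor [0.5145 0.1167 0.1881]
handle [0.4476 0.1175 0.2346] [0.4536 0.1171 0.2264]
```

```bash

python3 -m jog '[[[0.0016,0,0,0,-0.04,0],[0.0016,0,0,0,-0.04,0],[0.0016,0,0,0,-0.04,0],[0.0016,0,0,0,-0.04,0],[0.0016,0,0,0,-0.04,0],[0.0024,0,-0.0009,0,-0.03,0],[0.0024,0,-0.0009,0,-0.03,0],[0.0024,0,-0.0009,0,-0.02,0],[0.0024,0,-0.0009,0,-0.02,0],[0,0,0,0,0,0]]]'
python3 q2.py
```

```text
time_s: 23.9
position: [0.4481, 0.115, 0.2319]
tcp_rot: [0.002, 0.999, -0.03, 0.043]
contact_force: [0.9, -0.7, -1.6]
finger_gap: 0.0144
gripper_force: 81.1
t 23.9 p [0.4481 0.115  0.2319] x [ 0.9945 -0.0588  0.0864] z [ 0.0862 -0.0065 -0.9963] f [ 0.868  -0.7457 -1.5739] gap 0.0144 gf 81.1
shift [-0.0187 -0.001   0.0053] [ 0.0017  0.2974 -0.0012]
[ 0.7313 -0.0411 -0.5416  0.0736 -1.0116  0.7431]
wrist px [218. 128.] area 102 world [0.5123 0.1326 0.1882] bin [-0.1301  0.2103  0.1882]
wrist px [280. 132.] area 184 world [0.5083 0.1    0.1882] bin [-0.1308  0.1775  0.1882]
wrist px [247. 133.] area 166 world [0.5088 0.1178 0.1882] bin [-0.1321  0.1952  0.1882]
wrist px [266. 158.] area 274 world [0.4949 0.1085 0.189 ] bin [-0.145   0.1846  0.189 ]
wrist px [295. 158.] area 279 world [0.4939 0.093  0.189 ] bin [-0.1445  0.1691  0.189 ]
wrist px [228. 160.] area 140 world [0.4955 0.1284 0.1899] bin [-0.1464  0.2044  0.1899]
floor [0.5469 0.1136 0.1687]
floor [0.5309 0.1146 0.1699]
floor [0.5173 0.1155 0.1711]
handle [0.4671 0.1155 0.2359] [0.4705 0.1153 0.2268]
```

```bash

python3 -m jog '[[[0.0031,0,-0.0018,0,-0.04,0],[0.0031,0,-0.0018,0,-0.04,0],[0.0031,0,-0.0018,0,-0.04,0],[0.0031,0,-0.0018,0,-0.04,0],[0.0016,0,-0.0024,0,-0.02,0],[0.0016,0,-0.0024,0,-0.02,0],[0.0016,0,-0.0024,0,-0.02,0],[0,0,0,0,0,0],[0,0,0,0,0,0],[0,0,0,0,0,0]]]'
sed -i 's/(60,90,115,)/(60,90,)/' q2.py; python3 q2.py; python3 -c "
from h import *
nuts('top')"
```

```text
time_s: 25.0
position: [0.4647, 0.114, 0.2461]
tcp_rot: [-0.001, 0.997, -0.029, -0.066]
contact_force: [-0.3, 0.6, -0.6]
finger_gap: 0.0145
gripper_force: 81.1
t 25.0 p [0.4647 0.114  0.2461] x [ 0.9895 -0.0577 -0.1322] z [-0.132   0.0065 -0.9912] f [-0.2717  0.5966 -0.6117] gap 0.0145 gf 81.1
shift [-0.0317 -0.0011  0.0256] [ 0.0012  0.5165 -0.0003]
[ 0.5879  0.1113 -0.2871 -0.0822 -1.28    0.9526]
floor [0.548  0.1138 0.1635]
floor [0.5327 0.1148 0.1681]
handle [0.4848 0.1147 0.2463] [0.4859 0.1146 0.2363]
top px [236. 206.] area 20 world [0.61324047 0.08884466 0.09235282] bin [-0.02527554  0.1769965   0.09235282]
```

```bash

python3 -m jog '[[[-0.001,0,-0.01,0,0,0],[-0.001,0,-0.015,0,0,0],[0.001,0.014,-0.008,0,0.03,0.005],[0.001,0.022,-0.002,0,0.03,0.005],[0.001,0.024,-0.001,0,0.03,0.005],[0.001,0.026,-0.001,0,0.03,0.005],[0.001,0.026,0,0,0.03,0.005],[0.001,0.026,0,0,0.03,0.005],[0.001,0.024,0,0,0.03,0.005],[0.001,0.02,0,0,0.03,0.005]]]'
python3 - <<'E'
from h import *
to([.484,-.0745,.0586],down(-5.5,-6))
print(st()[0]['joints']);nuts('top');nuts('side')
a=snap('top')['frame'][150:290,190:280,::-1]
cv2.imwrite('pics/v8.png',cv2.resize(a,None,fx=4,fy=4,interpolation=cv2.INTER_CUBIC))
E
```

```text
time_s: 26.15
position: [0.4611, -0.0699, 0.284]
tcp_rot: [0.004, 0.997, -0.049, 0.055]
contact_force: [0.7, 0.5, -0.4]
finger_gap: 0.0145
gripper_force: 81.2
t 26.15 p [ 0.4611 -0.0699  0.284 ] x [ 0.9891 -0.0978  0.1099] z [ 0.1092 -0.0127 -0.9939] f [ 0.7419  0.4599 -0.4455] gap 0.0145 gf 81.2
shift [-0.0017  0.0019  0.2266] [ 0.0021 -0.0054 -0.0026]
[ 0.3117 -0.0913 -0.4573  0.051  -1.105   1.1398]
top px [228. 207.] area 167 world [0.6122 0.1065 0.0796] bin [-0.0281  0.1945  0.0796]
```

View pics/v8.png

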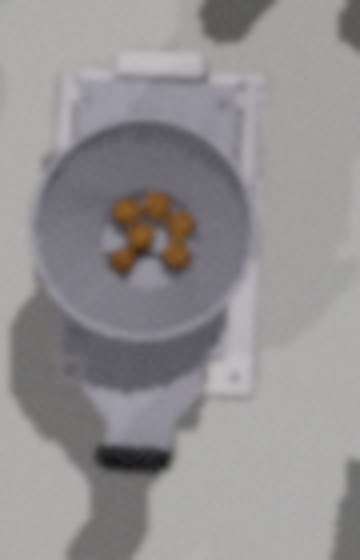

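All six nuts lie in the funnel (blob around crop (150,230)). Now I'll lay the scoop back.

```bash

python3 -m jog '[[[0.019,0.001,0.002,0,0,0],[0.019,0.001,0.002,0,0,0],[-0.002,0,0.018,0,0,0],[-0.0029,0,0.0258,0,0,0],[-0.0029,0,0.0258,0,0,0],[-0.0029,0,0.0258,0,0,0],[-0.0029,0,0.0258,0,0,0],[-0.0029,0,0.0258,0,0,0],[-0.0022,0,0.02,0,0,0],[0,0,0,0,0,0]]]'
python3 - <<'E'
from h import *
to([.484,-.0745,.0586],down(-5.8,-6))
print(st()[0]['joints'])
s=snap('wrist')
for v in (40,60,90,120): print('floor',BR.inv().apply(atd(s,(250,v))-BO))
print('handle',BR.inv().apply(atd(s,(255,240))-BO))
E
```

```text
time_s: 27.3
position: [0.497, -0.0743, 0.113]
tcp_rot: [0.004, 0.997, -0.049, 0.051]
contact_force: [-0.0, -1.1, -0.7]
finger_gap: 0.0145
gripper_force: 81.2
t 27.3 p [ 0.497  -0.0743  0.113 ] x [ 0.99   -0.097   0.1021] z [ 0.1013 -0.0133 -0.9948] f [-0.0247 -1.1138 -0.7264] gap 0.0145 gf 81.2
shift [-0.0184  0.0013  0.0528] [0.003  0.0024 0.0035]
[ 0.2737  0.1533 -0.6434  0.0639 -0.6809  1.1514]
floor [-0.0139  0.0079  0.0508]
floor [-0.0244  0.0079  0.0514]
floor [-0.0404  0.0079  0.0525]
floor [-0.0569  0.0079  0.0537]
handle [-0.1052  0.0049  0.1175]
```

```bash

python3 -m jog '[[[-0.001,0.0015,0.01,0,0.03,0],[-0.001,0.0015,0.01,0,0.04,0],[-0.0016,0,0.01,0,0,0],[-0.0016,0,0.01,0,0,0],[-0.001,0,0.005,0,0,0],[-0.0005,0,0.003,0,0,0],[0,0,0,0,0,0],[0,0,0,0,0,0],[0,0,0,0,0,0],[0,0,0,0,0,0]]]'
python3 - <<'E'
from h import *
to([.484,-.0745,.0586],down(-5.8,-6))
s=snap('wrist')
for v in (40,60,90,120): print('floor',BR.inv().apply(atd(s,(250,v))-BO))
print('handle',BR.inv().apply(atd(s,(255,240))-BO))
E
```

```text
time_s: 28.35
position: [0.4994, -0.0772, 0.0672]
tcp_rot: [0.005, 0.995, -0.049, 0.089]
contact_force: [-0.1, -0.4, -0.9]
finger_gap: 0.0144
gripper_force: 81.2
t 28.35 p [ 0.4994 -0.0772  0.0672] x [ 0.9796 -0.0961  0.1767] z [ 0.1757 -0.0188 -0.9843] f [-0.1094 -0.4411 -0.8589] gap 0.0144 gf 81.2
shift [-0.0169 -0.0012  0.0057] [ 0.0011 -0.073   0.0034]
floor [-0.0069  0.0054  0.0134]
floor [-0.0173  0.0054  0.0131]
floor [-0.0334  0.0054  0.0134]
floor [-0.05    0.0053  0.0139]
handle [-0.1029  0.0022  0.0729]
```

```bash

python3 -m jog '[[[-0.0004,0,0.002,0,0,0],[-0.0004,0,0.002,0,0,0],[-0.0003,0,0.002,0,0,0],[0,0,0,0,0,0],[0,0,0,0,0,0],[0,0,0,0,0,0],[0,0,0,0,0,0],[0,0,0,0,0,0],[0,0,0,0,0,0],[0,0,0,0,0,0]]]'
python3 -m jog '[[[0,0,0,0,0,0],[0,0,0,0,0,0],[0,0,0,0,0,0],[0,0,0,0,0,0],[0,0,0,0,0,0],[0,0,-0.015,0,0,0],[0,0,-0.025,0,0,0],[0,0,-0.025,0,0,0],[0,0,-0.025,0,0,0],[0,0,-0.01,0,0,0]]]' 0.05
python3 - <<'E'
from h import *
to([.484,.114,.23],down(-3.5+90,0))
to([.484,.114,.23],down(-3.5,0))
print(st()[0]['joints'])
s=snap('wrist','w9')
for n in ('scoop','scoop_grip'):
  for r in spot_point('wrist',n)[:1]: print(n,r['score'],BR.inv().apply(atd(s,r['uv'])-BO))
E
```

```text
time_s: 29.4
position: [0.4992, -0.0773, 0.0608]
tcp_rot: [0.005, 0.995, -0.049, 0.088]
contact_force: [0.4, -0.0, -0.1]
finger_gap: 0.0143
gripper_force: 81.2
time_s: 30.4
position: [0.4824, -0.0751, 0.1615]
tcp_rot: [0.005, 0.995, -0.049, 0.09]
contact_force: [0.9, -0.2, 0.1]
finger_gap: 0.0499
gripper_force: 0.0
t 30.4 p [ 0.4824 -0.0751  0.1615] x [ 0.9791 -0.0959  0.1795] z [ 0.1785 -0.0181 -0.9838] f [ 0.9394 -0.1653  0.1037] gap 0.0499 gf 0.0
shift [-0.0043 -0.1883 -0.0705] [ 0.1454 -0.1393 -1.6026]
t 30.4 p [ 0.4824 -0.0751  0.1615] x [ 0.9791 -0.0959  0.1795] z [ 0.1785 -0.0181 -0.9838] f [ 0.9394 -0.1653  0.1037] gap 0.0499 gf 0.0
shift [-0.0043 -0.1883 -0.0705] [ 0.0039 -0.1804 -0.0365]
[ 0.3039  0.0208 -0.6865  0.1099 -0.7003  1.0909]
scoop 0.8 [-0.0417  0.0008  0.0054]
```

View pics/w9.png

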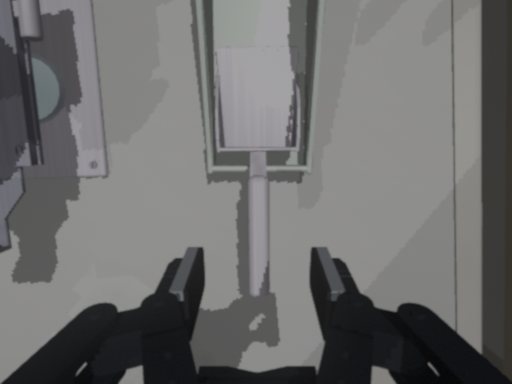

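```bash

python3 -m jog '[[[0,-0.015,-0.015,0,-0.02,-0.004],[0,-0.022,-0.012,0,-0.02,-0.004],[0,-0.022,-0.01,0,-0.02,-0.004],[0,-0.022,-0.006,0,-0.02,-0.004],[0,-0.022,-0.005,0,-0.02,-0.004],[0,-0.022,-0.005,0,-0.02,-0.004],[0,-0.022,-0.005,0,-0.02,-0.004],[0,-0.022,-0.005,0,-0.02,-0.004],[0,-0.018,-0.005,0,-0.02,-0.004],[0,0,0,0,0,0]]]' 0.062
python3 - <<'E'
from h import *
to([.487,.1137,.103],down(-3.3,0))
s=snap('wrist','w10')
for r in spot_point('wrist','pull_tab')[:2]: print(r['score'],r['uv'],atz(s,r['uv'],.105),atd(s,r['uv']))
for r in look_for('wrist','pull_tab')[:2]: print(r['score'],r['uv'],atz(s,r['uv'],.124),atd(s,r['uv']))
t=s['depth']>0; f=s['frame'].astype(int)
# points near tab-top height
v,u=np.mgrid[0:384:1,0:512:1]; E=np.array(s['extrinsics']); d=s['depth']
P=np.stack([(u-s['cx'])/s['fx']*d,(v-s['cy'])/s['fy']*d,d],-1)
W=(P-E[:3,3])@E[:3,:3]
m=(abs(W[...,2]-.124)<.006)&(abs(W[...,0]-.487)<.03)&(abs(W[...,1]-.114)<.035)&(d>0)
q=W[m]; print(len(q),q.mean(0),q.min(0),q.max(0)); print(cv2.minAreaRect(q[:,:2].astype(np.float32)*1000))
print(u[m].min(),u[m].max(),v[m].min(),v[m].max())
E
```

```text
time_s: 31.55
position: [0.4897, 0.1136, 0.2244]
tcp_rot: [0.003, 1.0, -0.03, -0.003]
contact_force: [0.6, -0.9, -0.7]
finger_gap: 0.0623
gripper_force: 0.0
t 31.55 p [0.4897 0.1136 0.2244] x [ 0.9981 -0.061  -0.0049] z [-0.0052 -0.0057 -1.    ] f [ 0.5643 -0.9009 -0.7074] gap 0.0623 gf 0.0
shift [-0.0021 -0.0007  0.1214] [ 0.006   0.0049 -0.0034]
0.63 [253.4, 192.2] [0.4893 0.1165 0.105 ] [0.4946 0.1161 0.1208]
795 [0.4897 0.1168 0.1226] [0.4826 0.0982 0.1181] [0.4957 0.1356 0.1253]
((488.6819763183594, 116.87647247314453), (37.01779556274414, 12.29254150390625), 86.10601806640625)
228 278 191 207
```

View pics/w10.png

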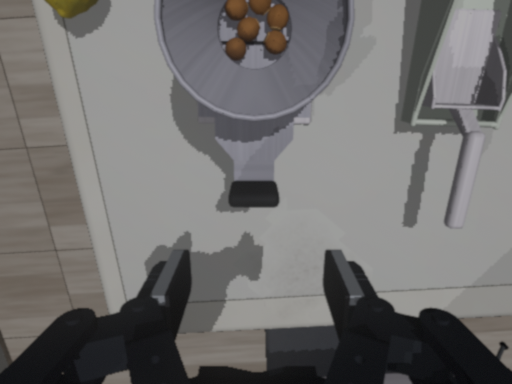

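The wrist view shows all six nuts in the funnel and the tab at (254,194), square to the fingers. I'll go down on it.

```bash

python3 -m jog '[[[-0.001,-0.002,0.01,0.006,0.005,0.005],[0,0,0.02,0,0,0],[0,0,0.025,0,0,0],[0,0,0.025,0,0,0],[0,0,0.02,0,0,0],[0,0,0.014,0,0,0],[0,0,0.007,0,0,0],[0,0,0,0,0,0],[0,0,0,0,0,0],[0,0,0,0,0,0]]]'
python3 -m jog '[[[0,0,0,0,0,0],[0,0,0,0,0,0],[0,0,0,0,0,0],[0,0,0,0,0,0],[0,0,0,0,0,0],[0,0,0,0,0,0],[0,0,0,0,0,0],[0,0,0,0,0,0],[0,0,0,0,0,0],[0,0,0,0,0,0]]]' 0 80
python3 - <<'E'
from h import *
to([.487,.1137,.103],down(-3.3,0))
s=snap('top')
for v in range(225,290,6): print(v,atd(s,(223,v)))
E
```

```text
time_s: 32.7
position: [0.4888, 0.1142, 0.1057]
tcp_rot: [-0.001, 0.999, -0.034, 0.002]
contact_force: [-0.2, -0.3, 1.0]
finger_gap: 0.0622
gripper_force: 0.0
time_s: 33.7
position: [0.4889, 0.1153, 0.1059]
tcp_rot: [-0.002, 0.999, -0.033, 0.002]
contact_force: [-3.2, 5.5, 5.1]
finger_gap: 0.0366
gripper_force: 79.5
t 33.7 p [0.4889 0.1153 0.1059] x [ 0.9978 -0.0667  0.0036] z [ 0.0039  0.003  -1.    ] f [-3.2311  5.533   5.122 ] gap 0.0366 gf 79.5
shift [-0.0018  0.0018  0.0029] [-0.0032 -0.0037 -0.0092]
225 [0.5199 0.0833 0.5272]
231 [0.5125 0.0833 0.5275]
237 [0.5051 0.0833 0.528 ]
243 [0.4977 0.0833 0.5286]
249 [0.4904 0.0834 0.5291]
255 [0.4833 0.0835 0.5278]
261 [0.476  0.0835 0.5282]
267 [0.4689 0.0836 0.5279]
273 [0.4617 0.0838 0.5268]
279 [0.4546 0.0839 0.5255]
285 [0.4474 0.0868 0.4885]
```

```bash

python3 -m jog '[[[-0.004,0,0,0,0,0],[-0.007,0,0,0,0,0],[-0.007,0,0,0,0,0],[-0.007,0,0,0,0,0],[-0.007,0,0,0,0,0],[-0.007,0,0,0,0,0],[-0.007,0,0,0,0,0],[-0.007,0,0,0,0,0],[-0.003,0,0,0,0,0],[0,0,0,0,0,0]]]'
python3 -m jog '[[[0,0,0,0,0,0],[0,0,0,0,0,0],[0,0,0,0,0,0],[0,0,0,0,0,0],[0,0,0,0,0,0],[0,0,0,0,0,0],[0,0,0,0,0,0],[0,0,0,0,0,0],[0,0,0,0,0,0],[0,0,0,0,0,0]]]'
python3 - <<'E'
from h import *
to([.487,.1137,.103])
s=snap('wrist','w11');t=snap('side','s11')
nuts('side');nuts('top')
b=t['frame'][150:250,170:290,::-1]
cv2.imwrite('pics/v11.png',np.hstack([cv2.resize(s['frame'][:260,60:460,::-1],(400,260)),cv2.resize(b,(390,260+65))[:260]*0+cv2.resize(b,(390,260))]))
E
```

```text
time_s: 34.75
position: [0.4347, 0.1191, 0.1059]
tcp_rot: [-0.002, 0.999, -0.033, 0.004]
contact_force: [10.7, 0.2, -3.5]
finger_gap: 0.0367
gripper_force: 80.4
time_s: 35.75
position: [0.4351, 0.1191, 0.1059]
tcp_rot: [-0.002, 0.999, -0.033, 0.004]
contact_force: [10.0, 0.6, -2.9]
finger_gap: 0.0367
gripper_force: 80.5
t 35.75 p [0.4351 0.1191 0.1059] x [ 0.9978 -0.0661  0.007 ] z [ 0.0073  0.0032 -1.    ] f [10.0314  0.6094 -2.9358] gap 0.0367 gf 80.5
shift [0.0521 0.0019 0.0033] 
top px [225. 215.] area 48 world [0.6016 0.1159 0.031 ] bin [-0.0396  0.2027  0.031 ]
```

View pics/v11.png

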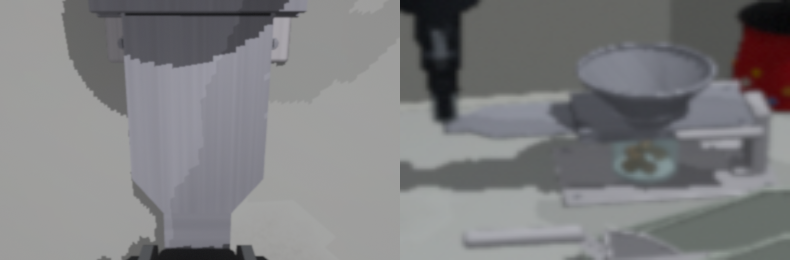

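```bash

python3 -m jog '[[[-0.002,0,0,0,0,0],[0,0,0,0,0,0],[0,0,0,0,0,0],[0,0,0,0,0,0],[0,0,0,0,0,0],[0,0,0,0,0,0],[0,0,0,0,0,0],[0,0,0,0,0,0],[0,0,0,0,0,0],[0,0,0,0,0,0]]]'
python3 - <<'E'
from h import *
to([.487,.1137,.103])
t=snap('side');s=snap('top')
for r in look_for('side','nut0')[:8]: print(round(r['score'],2),r['uv'])
w=snap('wrist')['frame'][:70,160:360,::-1]
cv2.imwrite('pics/v12.png',np.vstack([cv2.resize(np.hstack([cv2.resize(t['frame'][185:235,215:290,::-1],(375,250),interpolation=cv2.INTER_CUBIC),cv2.resize(s['frame'][175:225,195:270,::-1],(375,250),interpolation=cv2.INTER_CUBIC)]),(750,250)),cv2.resize(w,(750,262))]))
E
```

```text
time_s: 36.95
position: [0.4331, 0.1192, 0.1059]
tcp_rot: [-0.002, 0.999, -0.033, 0.004]
contact_force: [11.5, 0.7, -3.0]
finger_gap: 0.0368
gripper_force: 80.5
t 36.95 p [0.4331 0.1192 0.1059] x [ 0.9978 -0.0661  0.007 ] z [ 0.0073  0.0032 -1.    ] f [11.4853  0.6904 -2.9869] gap 0.0368 gf 80.5
shift [0.0541 0.002  0.0033] 
0.43 [281.4, 246.1]
```

View pics/v12.png

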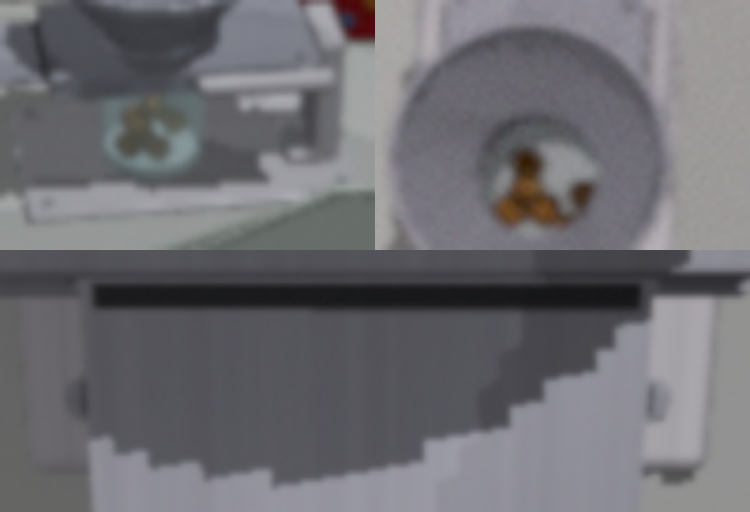

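The picture shows the black line just out from under the plate (row ~295), the nuts in the tumbler, and the funnel empty. I'll hand it in.

```bash
python3 -c "
from cell import *
print(hand_in())"
```

```text
the job is handed in; nothing more can be done
None
```

I handed the job in at about 37 s of the 67 s allowed. All six nuts went into the funnel with the shutter shut, and none spilt. The scoop is back in the bin, let go, and the gripper holds the shutter at about 56 mm with its black line just showing. The nuts have dropped into the upright tumbler; the last pictures show the funnel empty, but I could not count all six in the glass. The hand-in gave no verdict.

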